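# Set two bench dogs in the hole board and check the seat with a plunger gauge

### The job

Set up the white hole board for a glue-up: put the blue bench dog in the hole marked with one dot and, after that, the orange bench dog in the hole marked with two dots, each fully home with its flange flat on the board, and let go of them. Then take the yellow plunger gauge out of its stand and check the orange dog's seat: hold the gauge upright with its tip on the white spot on top of the dog, pressing lightly so that the spindle is pushed about half way into its 12 mm travel. Finish while still holding it there (do not put it down), never press the gauge on the dog hard (stay below 20 N), and leave the black dog and the other things on the bench where they are.

Things in the scene. Friction and masses are not known exactly. Their poses are not given: they have to be found in the camera images.
- board: White hole board, 170 x 170 x 38 thick, fixed flat on the bench at any yaw. Four vertical through holes, 21 dia, chamfered 1.5, at the corners of a 90 mm square about its centre. Beside each hole, near the edge, a row of one, two, three or four black dots (10 dia). Origin: centre of the underside, top face at z = 38.
- board_hole0 (a point): Mouth of the one-dot hole, on its axis at the board's top face; in the board's frame at x = +45, y = +45.
- board_hole1 (a point): Mouth of the two-dot hole, on its axis at the board's top face; in the board's frame at x = +45, y = -45. (The three-dot hole is at -45, -45, the four-dot hole at -45, +45; both stay empty.)
- rack: Dark wooden rack, 60 (x) x 220 (y) x 40 tall, fixed. Three loose vertical slots of 23 dia in a row along its y, at y = -72, 0 and +72; each holds one bench dog, which dog is where varies. Origin: centre of the underside.
- dog_blue: Bench dog (round bench stop) in a rack slot, flange resting on the rack. blue flange 34 dia x 6; above it a grip post, same colour, 26 dia, from 6 to 44 above the flange's underside, white spot 16 dia on its flat top; below the flange an aluminium shank 19 dia, 30 long, tapered to 13 over the last 5. About 120 g. Origin: on the axis at the flange's underside, z up.
- dog_orange: Bench dog (round bench stop) in a rack slot, flange resting on the rack. orange flange 34 dia x 6; above it a grip post, same colour, 26 dia, from 6 to 44 above the flange's underside, white spot 16 dia on its flat top; below the flange an aluminium shank 19 dia, 30 long, tapered to 13 over the last 5. About 120 g. Origin: on the axis at the flange's underside, z up.
- dog_orange_top (a point): Centre of the white spot on the orange dog's flat top, 44 above the flange's underside.
- dog_black: A third bench dog of the same shape in black plastic, also in the rack: leave it there.
- stand: Light grey block, 70 x 70 x 75 tall, fixed, with a vertical hole of 20 dia through its middle; the gauge hangs in it, its body resting on the block's top. Origin: centre of the underside.
- gauge: Yellow plunger gauge upright in the stand, about 180 g. Body 24 (x) x 46 (y) x 80 tall, dials 34 dia low on the broad (x) faces; grip it across the 24 mm in the upper part, e.g. 58 above the body's underside. Below: steel stem 16 dia, 30 long, then the spring spindle, tip 10 dia. Origin: on the axis at the body's underside, z up; free tip 55 below. Lift straight up over 55 to clear the stand.
- gauge_tip (a point): Centre of the spindle's flat tip, on the gauge's axis: 55 below the gauge's origin with the spindle out, nearer by as much as it is pushed in.
- spindle (a joint): How far the gauge's spindle is pushed in, m: 0 fully out, 0.012 hard in. Its spring pushes with about 1.4 N at the start, 3.5 N half way and 5.6 N at the end of travel (350 N/m); beyond that it is rigid.
- glue: Yellow glue bottle with orange cap, 60 dia, 170 tall; leave alone.
- screw_jar: Glass jar with red lid, 68 dia, 80 tall; leave alone.
- tape: Green tape measure, 70 x 42 x 65 tall; leave alone.
- screwdriver: Screwdriver lying on the bench; leave alone.
- hammer: Hammer lying on the bench; leave alone.
- offcut: Wooden offcut, 120 x 60 x 35; leave alone.
Mind the look-alikes: they are no part of the job. Of the things like the dog_blue, leave any that is pink or turquoise; of the rest the smaller one is meant.

How it is judged:
By the outcome, as a careful person would: the job done as asked, in the order asked, and still so for the second after the job is handed in, while the arm keeps its last pose, push and grip.
It also fails if it takes over 64 s, if anything falls off the work surface, if the arm or the gripper's body presses on something with over 40 N, if the wrist force passes 120 N, or if a joint passes its speed limit or range.

### The arm

A 6-joint arm with a two-finger parallel gripper is mounted at the origin on the work surface. World frame = base frame: x ahead of the robot, y to its left, z up, the work surface at z = 0. Lengths are in mm, angles in rad, forces in N, time in s.
With the tool pointing down it reaches from about 350 to 975 mm from the base axis. Payload 7.1 kg.
Tool frame: the origin (TCP) lies midway between the tips of the shut fingers; the grasp point (between the pads) lies pinch_z behind it (pinch_z is the distance from the TCP to the grasp point, in mm); z points along the fingers, y is the line along which they close (so a half turn about z gives the same grasp; the last joint's range is limited). The gripper opens to 88 mm and grips with 3 to 60 N. Pads are 20 mm wide; open, the fingers measure 115 mm over their backs; the gripper's body (75 mm by 178 mm) begins 61 mm behind the grasp point.
Start: joints at [1.132, 0.423, 1.63, -0, 1.089, -0.019], TCP at [254.704, 570.728, 222.675] pointing down, gripper open.
Joint ranges: [-3, 3], [-0.9, 2.11], [0.09, 2.58], [-1.31, 4.45], [0.11, 2.69], [-2.54, 2.54]. Speed limits (rad/s): [2.39, 2.39, 3.01, 3.14, 3.14, 3.14].

### API

Orientations are given as a rotation vector (axis times angle).
In Python, from workcell import get_obs, get_image, close_job, pinch_z gives the robot as it stands.
- The arm moves only by the tool jog_arm, never from a script. Its argument "commands" is a list of rows, each a list of 3 entries, a list of its own where there are three numbers: the gripper command: -1 is shut, 1 is fully open, values between are in proportion, then the shift along the tool's x, y, z as a fraction of full scale, then the turn, a rotation vector about the tool's x, y, z as a fraction of full scale. In form: [[gripper, [tx, ty, tz], [rx, ry, rz]], ...]. A call has 1 to 10 rows; each row shifts and turns the commanded pose from where the row before left it, along the tool's axes as they then stand; what a row does not reach is not made up. Full scale, the value 1, is 0.1 m for a shift and 45 degrees for a turn. A row lasts 1/10 s, in which the tool goes at most 50 mm and 8.59 degrees, less where a joint would pass 70% of its speed; a pose out of reach is approached as far as the arm can. A call with a number of a shift or a turn outside -1 to 1 is refused whole. A call with a gripper value outside its range is refused whole. The fingers move at their own pace and stop on an object; the grip force is fixed at half the most. Time passes only in rows, so rows that do not move let the fingers close. It gives the time, the measured TCP pose, the force, the opening and the grip force at its end, in the units of the state.
- get_obs(): the state, without advancing time (a new reading comes with each control period).
- get_image(name): name is "side" or "top" or "wrist"; returns a dict with "image" (384x512x3 uint8, blue, green, red), "z_map" (384x512 float32, mm along the optical axis (not along the pixel's ray), 0 where there is no reading), "intrinsics" (3x3 intrinsics, pixels), "k1" (the pictures are not rectified: a ray, as slopes to the right and down, at radius r is drawn at 1 + k1 r^2 times it, then the intrinsics apply), "eye" and "orientation" of the camera in the world; the wrist camera has in their place "mount" (4x4, takes a point from camera to tool coordinates, whose origin is the TCP and whose axes are the flange's). Camera axes: x right, y down, z forward; pixel columns grow to the right and rows downward; lengths in mm; the calibration is good to about 2 mm. A picture is of the moment at which its call begins: read the wrist's pose just before it.
- close_job(): hands the job in; it is judged then, once.
The state is a dict: "t": time; "qpos": joint angles; "qvel": joint speeds; "joint_torque": joint torques, N m; "ee_pos": TCP position; "orientation": TCP orientation; "ft_force": force on the tool from outside, world axes, zero at the start; "moment": the same for the moment, N m; "width": finger opening in mm; "grasp_force": force on a finger pad.
Only numpy, scipy, OpenCV 4.12 (cv2) and the standard library are available. Lean on these libraries where they do the work, as an engineer would, in place of code of your own. Each camera call takes 0.05 s, during which the arm holds its last target. There are 200 camera calls.

## Working session

There is one attempt and no reset: what is moved stays moved. The work goes in short steps, Python scripts to look and compute and a tool call to move; the robot and the scene stay as the last step left them, time stands still between calls to the robot, and variables do not carry over. Pictures are saved under pics/ and viewed, at most 10 in all, crops included, and the job is handed in when it is done.

Besides the shell and the picture viewer there is one more tool, called after "Emit:" as a command line: name --argument value ..., lists and objects as JSON in quotes. jog_arm: Moves the arm, as the interface text tells. Its arguments: {"type":"object","properties":{"commands":{"type":"array","items":{"type":"array"}}},"required":["commands"]}

```bash
mkdir -p pics; ls
cat > h.py <<'E'
import numpy as np, cv2
from scipy.spatial.transform import Rotation as R
from workcell import get_obs, get_image, close_job, pinch_z
def cloud(d, T=None):
    """world xyz for each pixel, nan where no reading"""
    K=np.array(d["intrinsics"]); h,w=d["z_map"].shape
    u,v=np.meshgrid(np.arange(w),np.arange(h))
    p=cv2.undistortPoints(np.stack([u,v],-1).reshape(-1,1,2).astype(float),K,np.array([d["k1"],0,0,0,0.])).reshape(h,w,2)
    z=d["z_map"].astype(float); z=np.where(z>0,z,np.nan)
    P=np.dstack([p[...,0]*z,p[...,1]*z,z])
    if T is None:
        T=np.eye(4);o=np.array(d["orientation"],float)
        T[:3,:3]=o if o.shape==(3,3) else R.from_rotvec(o).as_matrix(); T[:3,3]=d["eye"]
    return P@T[:3,:3].T+T[:3,3]
def wristT(d,o):
    T=np.eye(4);T[:3,:3]=R.from_rotvec(o["orientation"]).as_matrix();T[:3,3]=o["ee_pos"]
    return T@np.array(d["mount"])
E
python3 - <<'E'
from h import *
o=get_obs();print({k:np.round(v,3) for k,v in o.items()},pinch_z)
ims=[]
for n in("top","side"):
    d=get_image(n);cv2.imwrite(f"pics/{n}0.png",d["image"]);np.savez(f"{n}0.npz",**{k:v for k,v in d.items()})
    print(n,d["eye"],d["orientation"],d["k1"],d["intrinsics"])
    ims.append(d["image"])
cv2.imwrite("pics/top_big.png",cv2.resize(ims[0],(800,600)))
E
```

```text
pics
{'t': np.float64(0.0), 'qpos': array([ 1.132,  0.424,  1.631, -0.   ,  1.089, -0.019]), 'qvel': array([ 0.001, -0.   ,  0.   , -0.   , -0.003, -0.001]), 'joint_torque': array([ 2.0000e-03, -5.4463e+01, -2.7367e+01,  6.4000e-02,  2.3000e-02,
       -0.0000e+00]), 'ee_pos': array([254.489, 570.234, 221.907]), 'orientation': array([-6.550e-01, -3.072e+00,  2.000e-03]), 'ft_force': array([-0.216,  1.29 ,  0.363]), 'moment': array([0.024, 0.016, 0.021]), 'grasp_force': np.float64(0.0), 'width': np.float64(87.918)} 18.700000000000003
top [ 424.20572965  -49.9255723  1560.09778011] [-2.14083276  2.20090796 -0.11477493] -0.115062497852089 [[457.02456025   0.         263.32289467]
 [  0.         457.02456025 199.5874301 ]
 [  0.           0.           1.        ]]
side [  217.61691912 -1197.61971099   774.21756966] [-2.07796022  0.30180954 -0.19883846] 0.032994319305004856 [[417.87068769   0.         259.62213362]
 [  0.         417.87068769 189.13477841]
 [  0.           0.           1.        ]]
```

View pics/top_big.png

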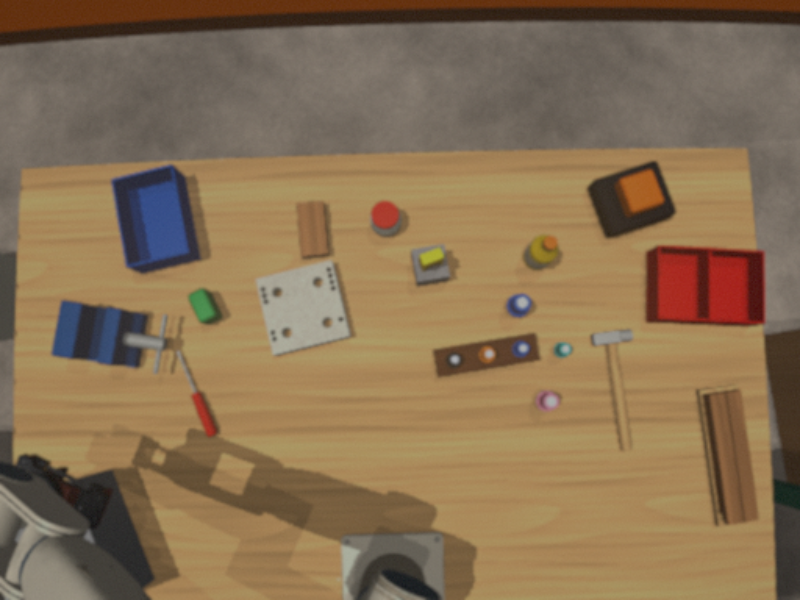

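View pics/side0.png

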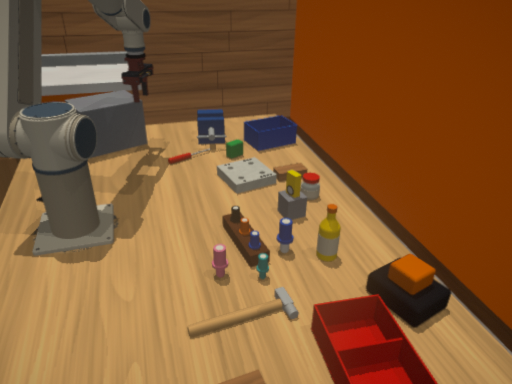

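The top view (800x600) shows the board at about (303,307). The rack is at (487,355), with black (455,360), orange (488,354) and blue (521,349) dogs, and the gauge in its stand is at (431,257). The large blue look-alike is loose at (519,304). In the side view the small blue dog is in the rack at (255,240). Next I'll get coarse positions.

Run:
```python
from h import *
d=dict(np.load("top0.npz")); C=cloud(d); im=d["image"]
s=512/800
for n,(u,v) in dict(black=(455,360),orange=(488,354),blue=(521,349),bigblue=(519,304),gauge=(431,257),boardc=(303,307),hA=(277,292),hB=(318,282),hC=(287,332),hD=(327,322),rackL=(440,362),rackR=(532,348),bench=(400,400)).items():
    u,v=int(u*s),int(v*s); p=C[v-2:v+3,u-2:u+3].reshape(-1,3); print(n,np.round(C[v,u],1), "maxz",np.round(np.nanmax(p[:,2]),1))
def region(zlo,zhi,x0,x1,y0,y1):
    m=(C[...,2]>zlo)&(C[...,2]<zhi)&(C[...,0]>x0)&(C[...,0]<x1)&(C[...,1]>y0)&(C[...,1]<y1)
    r,c=np.nonzero(m); 
    rect=cv2.minAreaRect(C[m][:,:2].astype(np.float32)); return np.round(C[m].mean(0),1),rect
bc=C[int(307*s),int(303*s)]
print("board",region(28,48,bc[0]-130,bc[0]+130,bc[1]-130,bc[1]+130))
rc=C[int(354*s),int(470*s)]
print("rack",rc,region(30,50,rc[0]-70,rc[0]+70,rc[1]-180,rc[1]+150))
g=C[int(257*s),int(431*s)]
print("stand",region(65,85,g[0]-70,g[0]+70,g[1]-70,g[1]+70)); print("gaugetop",region(145,175,g[0]-70,g[0]+70,g[1]-70,g[1]+70))
a=cv2.resize(im[160:235,155:235],None,fx=7,fy=7,interpolation=cv2.INTER_CUBIC);cv2.imwrite("pics/board.png",a)
print(np.round(get_image("wrist")["mount"],3))
```

```text
black [ 473.7 -144.7   80.6] maxz 89.9
orange [ 484.6 -212.9   83.6] maxz 92.5
blue [ 492.2 -281.2   86. ] maxz 92.2
bigblue [ 584.5 -278.9  105.4] maxz 115.8
gauge [678.2 -97.  153.5] maxz 161.9
boardc [598.  177.6  37.9] maxz 42.7
hA [639.3 239.4  -4.8] maxz 37.4
hB [656.6 147.7   2.5] maxz 32.0
hC [547.7 217.6   4.9] maxz 32.5
hD [ 5.664e+02  1.287e+02 -5.000e-01] maxz 36.1
rackL [ 472.7 -113.9   40.6] maxz 45.8
rackR [ 497.1 -312.7   36.3] maxz 86.9
bench [391.7 -28.2   7.8] maxz 11.3
board (array([601.6, 176.3,  38.4]), ((618.0538330078125, 182.17156982421875), (213.23550415039062, 171.8885955810547), 12.562934875488281))
rack [ 487.60629658 -177.86564514   37.7805782 ] (array([ 484.1, -214.3,   41.2]), ((484.7063903808594, -216.2925567626953), (60.479087829589844, 221.7086944580078), 7.664796352386475))
stand (array([673.6, -99.5,  75.4]), ((679.8214721679688, -100.54893493652344), (72.44026184082031, 70.4503402709961), 7.552272319793701))
gaugetop (array([ 679. , -100.3,  155. ]), ((679.6951293945312, -100.49600982666016), (23.743114471435547, 46.698143005371094), 21.57533836364746))
[[-0.00000e+00 -9.54000e-01 -2.98000e-01  8.35240e+01]
 [ 1.00000e+00 -0.00000e+00 -1.00000e-03  1.40800e+00]
 [ 1.00000e-03 -2.98000e-01  9.54000e-01 -1.62715e+02]
 [ 0.00000e+00  0.00000e+00  0.00000e+00  1.00000e+00]]
```

View pics/board.png

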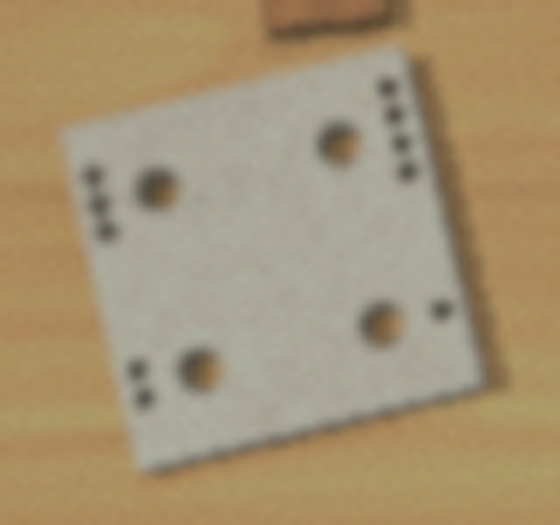

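One dot is the hole at lower right in the crop, (381,324), or about world (567,129). Two dots is lower left, (200,370), or about (548,217). Now I'll turn the tool to the rack's yaw and look closely at the board.

Emit:
jog_arm --commands '[[1,[0,0,0],[0,0,0.185]],[1,[0,0,0],[0,0,0.185]],[1,[0,0,0],[0,0,0.185]],[1,[0,0,0],[0,0,0.185]],[1,[0,0,0],[0,0,0.185]],[1,[0,0,0],[0,0,0.185]],[1,[0,0,0],[0,0,0.185]]]'

```text
t: 0.85
ee_pos: [254.6, 570.5, 222.4]
orientation: [2.075, 2.359, -0.001]
ft_force: [-0.8, 0.6, 0.6]
width: 88.0
grasp_force: 0.0
```

Emit:
jog_arm --commands '[[1,[-0.44,0.29,-0.02],[0,0,0]],[1,[-0.44,0.29,-0.02],[0,0,0]],[1,[-0.44,0.29,-0.02],[0,0,0]],[1,[-0.44,0.29,-0.02],[0,0,0]],[1,[-0.44,0.29,-0.02],[0,0,0]],[1,[-0.44,0.29,-0.02],[0,0,0]],[1,[-0.44,0.29,-0.02],[0,0,0]],[1,[-0.44,0.29,-0.02],[0,0,0]],[1,[-0.44,0.29,-0.02],[0,0,0]],[1,[-0.4,0.29,-0.02],[0,0,0]]]'

```text
t: 1.85
ee_pos: [585.0, 193.9, 241.7]
orientation: [-2.068, -2.365, 0.001]
ft_force: [1.2, 0.3, 0.3]
width: 88.1
grasp_force: 0.0
```

Emit:
jog_arm --commands '[[1,[0,0,0],[0,0,0]],[1,[0,0,0],[0,0,0]],[1,[0,0,0],[0,0,0]]]'

```text
t: 2.15
ee_pos: [583.2, 196.5, 241.3]
orientation: [-2.067, -2.365, 0.001]
ft_force: [-0.1, -0.2, -0.4]
width: 87.6
grasp_force: 0.0
```

Run:
```python
from h import *
o=get_obs(); d=get_image("wrist"); T=wristT(d,o); C=cloud(d,T); im=d["image"]
print(np.round(o["ee_pos"],1),d["intrinsics"][0][0],np.round(T[:3,3],0))
np.savez("wb.npz",C=C,im=im); cv2.imwrite("pics/wb.png",im)
# board plane hits per pixel: fit z
m=(abs(C[...,2]-38)<8)&(im.min(2)>110); print("board z",np.median(C[m][:,2]))
zb=38
eye=T[:3,3]; 
K=np.array(d["intrinsics"]);h,w=im.shape[:2];u,v=np.meshgrid(np.arange(w),np.arange(h))
p=cv2.undistortPoints(np.stack([u,v],-1).reshape(-1,1,2).astype(float),K,np.array([d["k1"],0,0,0,0.])).reshape(h,w,2)
ray=np.dstack([p,np.ones((h,w))])@T[:3,:3].T
P=eye+ray*((zb-eye[2])/ray[...,2])[...,None]
# dark or low-lying blobs inside the board, projected on the top plane -> metric rectified image
X,Y=np.meshgrid(np.arange(470,730,.5),np.arange(50,310,.5))
from scipy.interpolate import griddata
g=im.astype(float)
pts=P[...,:2].reshape(-1,2); sel=(abs(pts[:,0]-600)<150)&(abs(pts[:,1]-180)<150)
rect=np.dstack([griddata(pts[sel],g.reshape(-1,3)[sel][:,k],(X,Y),fill_value=0) for k in range(3)]).astype(np.uint8)
cv2.imwrite("pics/rect.png",rect)
board=(rect.min(2)>105).astype(np.uint8)
cn,hi=cv2.findContours(board,cv2.RETR_CCOMP,cv2.CHAIN_APPROX_NONE)
for c,hh in zip(cn,hi[0]):
    a=cv2.contourArea(c)/4
    if a>40:
        (cx,cy),(ma,mb),an=cv2.minAreaRect(c); print("out" if hh[3]<0 else "hole",round(470+cx/2,1),round(50+cy/2,1),round(ma/2,1),round(mb/2,1),round(an,1),round(a))
```

```text
[583.2 196.5 241.3] 297.5232893212897 [572. 280. 404.]
board z 38.60834085588988
out 599.8 179.8 259.5 259.5 90.0 52444
hole 518.9 283.3 7.8 12.1 5.7 65
hole 639.6 265.6 9.5 9.2 45.0 70
hole 626.1 262.6 9.5 9.2 45.0 71
hole 583.9 272.1 110.4 15.4 13.8 1134
hole 612.5 259.5 9.0 10.0 0.0 71
hole 512.7 253.7 34.4 9.2 17.1 156
hole 544.9 244.9 9.5 9.2 45.0 71
hole 531.2 241.5 9.5 9.0 0.0 69
hole 632.5 235.2 20.0 19.5 0.0 311
hole 676.7 234.9 4.3 40.3 13.0 102
hole 544.2 216.0 19.5 20.0 0.0 308
hole 651.8 146.5 21.6 21.6 45.0 368
hole 677.8 122.2 10.4 10.7 53.1 86
hole 564.2 127.2 21.5 21.5 0.0 355
hole 665.2 119.2 11.3 11.3 45.0 102
hole 651.4 116.1 11.3 11.7 45.0 101
hole 638.6 113.1 10.3 9.9 45.0 81
hole 569.9 98.4 11.0 11.3 45.0 98
out 533.2 61.2 22.5 57.5 90.0 686
```

View pics/wb.png

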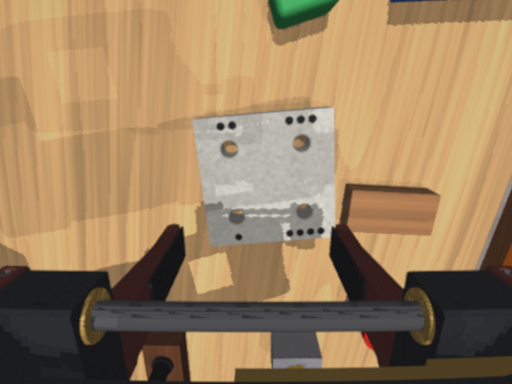

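The wrist view confirms the holes: one dot at pixel (237,216), world (563.9,127.6); two dots at (230,149), world (544.6,215.5). Spacing is 90–91 mm and z is about 38.6, as it should be. Next is the rack.

Emit:
jog_arm --commands '[[1,[-0.425,-0.15,0],[0,0,0]],[1,[-0.425,-0.15,0],[0,0,0]],[1,[-0.425,-0.15,0],[0,0,0]],[1,[-0.425,-0.15,0],[0,0,0]],[1,[-0.425,-0.15,0],[0,0,0]],[1,[-0.425,-0.15,0],[0,0,0]],[1,[-0.425,-0.15,0],[0,0,0]],[1,[-0.425,-0.15,0],[0,0,0]],[1,[-0.425,-0.15,0],[0,0,0]],[1,[-0.425,-0.15,0],[0,0,0]]]'

```text
t: 3.2
ee_pos: [491.9, -245.4, 242.0]
orientation: [2.065, 2.368, 0.0]
ft_force: [1.9, -0.8, -0.4]
width: 87.6
grasp_force: 0.0
```

Emit:
jog_arm --commands '[[1,[0,0,0],[0,0,0]],[1,[0,0,0],[0,0,0]]]'

```text
t: 3.4
ee_pos: [492.1, -244.7, 241.7]
orientation: [-2.068, -2.364, -0.0]
ft_force: [0.9, 0.9, -0.1]
width: 88.1
grasp_force: 0.0
```

```bash
cat >> h.py <<'E'
def look(f=None):
    o=get_obs(); d=get_image("wrist"); T=wristT(d,o)
    if f: cv2.imwrite(f,d["image"])
    return o,d,T,cloud(d,T)
def onplane(d,T,uv,z):
    p=cv2.undistortPoints(np.array(uv,float).reshape(-1,1,2),np.array(d["intrinsics"]),np.array([d["k1"],0,0,0,0.])).reshape(-1,2)
    r=np.c_[p,np.ones(len(p))]@T[:3,:3].T; return T[:3,3]+r*((z-T[2,3])/r[:,2])[:,None]
def toolmove(o,dst):
    return R.from_rotvec(o["orientation"]).inv().apply(np.array(dst)-o["ee_pos"])/100
def blobs(m,d,T,z,amin=40):
    for c in cv2.findContours(m.astype(np.uint8),cv2.RETR_EXTERNAL,cv2.CHAIN_APPROX_NONE)[0]:
        P=onplane(d,T,c.reshape(-1,2),z)[:,:2].astype(np.float32)
        a=cv2.contourArea(P)
        if a>amin:
            (x,y),s,an=cv2.minAreaRect(P); print(np.round([x,y,*s,an,a],1),"px",c.reshape(-1,2).mean(0).round())
E
python3 - <<'E'
from h import *
o,d,T,C=look("pics/rack.png"); im=d["image"].astype(int); print(np.round(o["ee_pos"],1),o["t"])
inb=(abs(C[...,0]-490)<140)&(abs(C[...,1]+215)<150)
b,g,r=im[...,0],im[...,1],im[...,2]
print("white");blobs(inb&(im.min(2)>120)&(im.max(2)-im.min(2)<60),d,T,84)
print("blue");blobs(inb&(b>r+40)&(b>g+25)&(C[...,2]>30),d,T,84)
print("orange");blobs(inb&(r>b+70)&(g<r*.65)&(C[...,2]>50),d,T,84)
for n,(x,y) in dict(blue=(492,-283),orange=(484,-214),big=(587,-280)).items():
    m=(np.hypot(C[...,0]-x,C[...,1]-y)<25)&(C[...,2]>60); q=C[m]; t=np.percentile(q[:,2],90); k=q[abs(q[:,2]-t)<4]; print(n,round(t,1),k.mean(0).round(1),len(k))
E
```

```text
[ 492.1 -244.7  241.7] 3.4
white
[ 375.  -338.8   21.6   12.    59.4  190.4] px [151. 240.]
[ 595.4 -286.5   23.8   14.9   10.6  181.3] px [340. 223.]
[ 495.  -283.3   15.    16.     7.6  195.4] px [255. 209.]
[ 485.6 -211.8   14.6   14.5   52.4  167.1] px [255. 147.]
[ 475.5 -139.8   16.2   16.3    7.6  212. ] px [255.  76.]
blue
[ 583.2 -277.6   42.7   65.6   36.  1615.4] px [333. 214.]
[ 494.4 -274.5   29.6   41.2    6.8  932.1] px [256. 202.]
orange
[ 485.3 -209.8   22.7   28.1    7.6  512.5] px [255. 145.]
blue 85.5 [ 494.3 -281.6   84.6] 371
orange 351.5 [ 494.7 -223.   350.9] 1469
big 107.8 [ 584.9 -275.5  107.1] 533
```

View pics/rack.png

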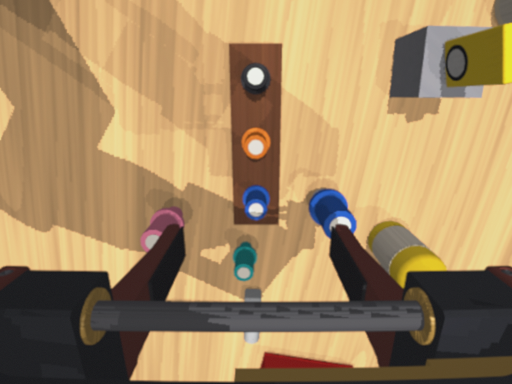

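White spots: blue at pixel (255,209), world (495.0,-283.3); orange at (255,147), world (485.6,-211.8); black at (255,76). Spacing is 72 mm and the tops are at z about 85, as they should be. The big blue is at (340,223), turquoise at (244,262), and the gauge at upper right. I'll go for the small blue.

Emit:
jog_arm --commands '[[0.2,[-0.386,-0.023,0.1],[0,0,0]],[0.2,[0,0,0.4],[0,0,0]],[0.2,[0,0,0.4],[0,0,0]],[0.2,[0,0,0.4],[0,0,0]],[0.2,[0,0,0.3],[0,0,0]],[0.2,[0,0,0.2],[0,0,0]],[0.2,[0,0,0.1],[0,0,0]],[0.2,[0,0,0],[0,0,0]],[0.2,[0,0,0],[0,0,0]]]'

```text
t: 4.35
ee_pos: [496.0, -283.3, 52.6]
orientation: [2.066, 2.366, 0.0]
ft_force: [0.8, 0.4, 0.4]
width: 52.3
grasp_force: 0.0
```

Emit:
jog_arm --commands '[[-1,[0,0,0],[0,0,0]],[-1,[0,0,0],[0,0,0]],[-1,[0,0,0],[0,0,0]],[-1,[0,0,0],[0,0,0]],[-1,[0,0,0],[0,0,0]]]'

```text
t: 4.85
ee_pos: [495.4, -284.2, 52.3]
orientation: [2.068, 2.364, 0.0]
ft_force: [-0.9, 0.5, 5.4]
width: 25.6
grasp_force: 30.0
```

Emit:
jog_arm --commands '[[-1,[0,0,-0.2],[0,0,0]],[-1,[0,0,-0.4],[0,0,0]],[-1,[0,0,-0.4],[0,0,0]],[-1,[0.3,0.09,-0.3],[0,0,0]],[-1,[0.44,0.135,0],[0,0,0]],[-1,[0.44,0.135,0],[0,0,0]],[-1,[0.44,0.135,0],[0,0,0]],[-1,[0.44,0.135,0],[0,0,0]],[-1,[0.44,0.135,0],[0,0,0]],[-1,[0.44,0.135,0],[0,0,0]]]'

```text
t: 5.85
ee_pos: [544.8, 21.3, 181.6]
orientation: [-2.068, -2.365, 0.0]
ft_force: [1.1, -1.4, -0.5]
width: 25.7
grasp_force: 30.0
```

Emit:
jog_arm --commands '[[-1,[0.44,0.135,0],[0,0,0]],[-1,[0.44,0.135,0],[0,0,0]],[-1,[0.169,0.061,0.3],[0,0,0]],[-1,[0,0,0.3],[0,0,0]],[-1,[0,0,0],[0,0,0]],[-1,[0,0,0],[0,0,0]]]'

```text
t: 6.45
ee_pos: [563.3, 127.6, 121.5]
orientation: [-2.067, -2.364, 0.002]
ft_force: [0.6, 0.5, -0.6]
width: 25.2
grasp_force: 30.0
```

Run:
```python
from h import *
o,d,T,C=look("pics/hold.png"); im=d["image"].astype(int); print(np.round(o["ee_pos"],1),np.round(o["orientation"],3),o["t"],o["width"])
zt=o["ee_pos"][2]-12.3+44
w=(im.min(2)>120)&(im.max(2)-im.min(2)<60)
inb=np.hypot(C[...,0]-o["ee_pos"][0],C[...,1]-o["ee_pos"][1])<25
print("held spot",zt);blobs(w&inb&(C[...,2]>o["ee_pos"][2]),d,T,zt)
m=inb&(C[...,2]>zt-15)&(C[...,2]<zt+8);print(len(C[m]),np.median(C[m],0).round(1))
print("move to h0",toolmove(o,[563.9,127.6,70.3]).round(3))
```

```text
[563.3 127.6 121.5] [-2.067e+00 -2.364e+00  2.000e-03] 6.45 25.175837656097492
held spot 153.22109006580047
[562.6 130.2  16.2   5.2   7.7  54.6] px [257. 268.]
3295 [562.4 136.3 153.6]
move to h0 [-0.001  0.006  0.512]
```

View pics/hold.png

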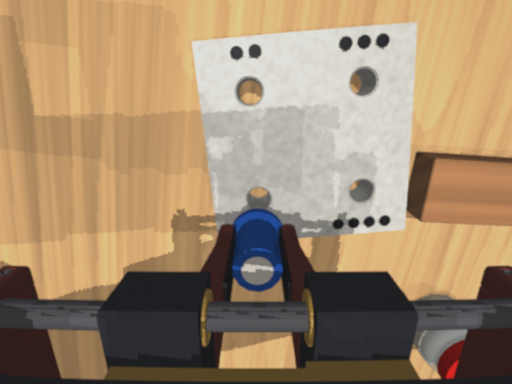

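The held dog is centred between the pads (spot at (257,268)), just in front of the one-dot hole at (258,195). Now I'll insert it slowly.

Emit:
jog_arm --commands '[[-1,[0,0.004,0.3],[0,0,0]],[-1,[0,0,0.1],[0,0,0]],[-1,[0,0,0.05],[0,0,0]],[-1,[0,0,0.05],[0,0,0]],[-1,[0,0,0],[0,0,0]]]'

```text
t: 7.0
ee_pos: [564.5, 127.4, 72.0]
orientation: [2.068, 2.365, -0.0]
ft_force: [0.7, -2.7, -2.7]
width: 25.4
grasp_force: 30.0
```

Emit:
jog_arm --commands '[[-1,[-0.005,0,0.05],[0,0,0]],[-1,[0,0,0.05],[0,0,0]],[-1,[0,0,0.05],[0,0,0]],[-1,[0,0,0.04],[0,0,0]],[-1,[0,0,0.02],[0,0,0]],[-1,[0,0,0],[0,0,0]]]'

```text
t: 7.6
ee_pos: [564.4, 127.3, 50.4]
orientation: [2.068, 2.365, -0.0]
ft_force: [1.4, -4.4, -3.1]
width: 25.3
grasp_force: 30.0
```

Emit:
jog_arm --commands '[[-1,[-0.005,0,0.01],[0,0,0]],[-1,[0,0,0.01],[0,0,0]],[-1,[0,0,0],[0,0,0]]]'

```text
t: 7.9
ee_pos: [564.5, 127.2, 50.2]
orientation: [2.068, 2.365, 0.001]
ft_force: [-4.6, -3.1, 14.6]
width: 25.7
grasp_force: 30.0
```

Emit:
jog_arm --commands '[[0.2,[0,0,0],[0,0,0]],[0.2,[0,0,0],[0,0,0]],[0.2,[0,0,0],[0,0,0]],[0.2,[0,0,-0.2],[0,0,0]],[0.2,[0,0,-0.4],[0,0,0]],[0.2,[0,0,-0.4],[0,0,0]],[0.2,[0,0,-0.4],[0,0,0]],[0.2,[0,0,0],[0,0,0]],[0.2,[0,0,0],[0,0,0]]]'

```text
t: 8.8
ee_pos: [564.8, 127.2, 189.5]
orientation: [2.067, 2.364, 0.003]
ft_force: [-0.2, 0.4, -1.6]
width: 52.8
grasp_force: 0.0
```

Run:
```python
from h import *
o,d,T,C=look("pics/b_in.png"); im=d["image"].astype(int); print(np.round(o["ee_pos"],1),o["t"],o["width"])
w=(im.min(2)>120)&(im.max(2)-im.min(2)<60)
inb=np.hypot(C[...,0]-564,C[...,1]-127.5)<20
print("blue spot");blobs(w&inb&(C[...,2]>70),d,T,82)
m=w&inb&(C[...,2]>70);print(m.sum(),np.median(C[m],0).round(1), "board",np.median(C[(np.hypot(C[...,0]-598,C[...,1]-181)<25)],0).round(1))
print("to orange",toolmove(o,[485.6,-211.8,120]).round(3))
```

```text
[564.8 127.2 189.5] 8.8 52.79350145864216
blue spot
[564.  127.5  16.2  15.9   7.6 202.3] px [256. 190.]
252 [563.6 127.9  82.9] board [598.3 166.2 289.4]
to orange [-3.255 -1.239  0.691]
```

Blue is home: spot at (256,190), z about 83 and centred at the hole. Now orange.

Emit:
jog_arm --commands '[[0.2,[-0.407,-0.155,0],[0,0,0]],[0.2,[-0.407,-0.155,0],[0,0,0]],[0.2,[-0.407,-0.155,0],[0,0,0]],[0.2,[-0.407,-0.155,0],[0,0,0]],[0.2,[-0.407,-0.155,0],[0,0,0]],[0.2,[-0.407,-0.155,0],[0,0,0]],[0.2,[-0.407,-0.155,0],[0,0,0]],[0.2,[-0.406,-0.154,0.1],[0,0,0]],[0.2,[0,0,0.4],[0,0,0]],[0.2,[0,0,0.3],[0,0,0]]]'

```text
t: 9.85
ee_pos: [483.2, -213.1, 105.8]
orientation: [-2.07, -2.36, 0.001]
ft_force: [0.2, -0.1, -0.4]
width: 52.5
grasp_force: 0.0
```

Emit:
jog_arm --commands '[[0.2,[0,0,0.3],[0,0,0]],[0.2,[0,0,0.2],[0,0,0]],[0.2,[0,0,0.07],[0,0,0]],[0.2,[0,0,0],[0,0,0]],[0.2,[0,0,0],[0,0,0]]]'

```text
t: 10.35
ee_pos: [485.1, -212.1, 51.8]
orientation: [-2.068, -2.365, 0.0]
ft_force: [-0.4, 0.3, 0.4]
width: 52.6
grasp_force: 0.0
```

Emit:
jog_arm --commands '[[-1,[0,0,0],[0,0,0]],[-1,[0,0,0],[0,0,0]],[-1,[0,0,0],[0,0,0]],[-1,[0,0,0],[0,0,0]],[-1,[0,0,0],[0,0,0]],[-1,[0,0,-0.2],[0,0,0]],[-1,[0,0,-0.4],[0,0,0]],[-1,[0,0,-0.4],[0,0,0]],[-1,[0,0,-0.4],[0,0,0]],[-1,[0,0,0],[0,0,0]]]'

```text
t: 11.35
ee_pos: [488.0, -213.6, 196.9]
orientation: [2.062, 2.358, 0.004]
ft_force: [0.7, -0.6, -0.6]
width: 25.9
grasp_force: 30.0
```

Emit:
jog_arm --commands '[[-1,[0.416,0.116,0],[0,0,0]],[-1,[0.416,0.116,0],[0,0,0]],[-1,[0.416,0.116,0],[0,0,0]],[-1,[0.416,0.116,0],[0,0,0]],[-1,[0.416,0.116,0],[0,0,0]],[-1,[0.416,0.116,0],[0,0,0]],[-1,[0.416,0.116,0],[0,0,0]],[-1,[0.416,0.116,0],[0,0,0]],[-1,[0.416,0.116,0],[0,0,0]],[-1,[0.416,0.116,0],[0,0,0]]]'

```text
t: 12.35
ee_pos: [543.8, 217.2, 190.5]
orientation: [-2.067, -2.365, 0.002]
ft_force: [0.5, 0.5, -0.5]
width: 25.5
grasp_force: 30.0
```

Emit:
jog_arm --commands '[[-1,[0,0,0.3],[0,0,0]],[-1,[0,0,0.3],[0,0,0]],[-1,[0,0,0],[0,0,0]],[-1,[0,0,0],[0,0,0]]]'

```text
t: 12.75
ee_pos: [543.8, 215.2, 130.9]
orientation: [-2.067, -2.364, 0.003]
ft_force: [-0.1, -0.1, -0.1]
width: 25.4
grasp_force: 30.0
```

Emit:
jog_arm --commands '[[-1,[0.001,0.006,0.3],[0,0,0]],[-1,[0,0,0.15],[0,0,0]],[-1,[0,0,0.05],[0,0,0]],[-1,[0,0,0.05],[0,0,0]],[-1,[0,0,0.04],[0,0,0]],[-1,[0,0,0],[0,0,0]]]'

```text
t: 13.35
ee_pos: [545.2, 215.6, 72.9]
orientation: [2.068, 2.365, -0.0]
ft_force: [0.1, -1.5, -1.3]
width: 25.5
grasp_force: 30.0
```

Emit:
jog_arm --commands '[[-1,[0,0,0.05],[0,0,0]],[-1,[0,0,0.05],[0,0,0]],[-1,[0,0,0.05],[0,0,0]],[-1,[0,0,0.05],[0,0,0]],[-1,[0,0,0.02],[0,0,0]],[-1,[0,0,0.01],[0,0,0]],[-1,[0,0,0.01],[0,0,0]],[-1,[0,0,0],[0,0,0]]]'

```text
t: 14.15
ee_pos: [545.0, 215.5, 50.3]
orientation: [2.068, 2.365, -0.001]
ft_force: [-5.8, -6.6, 18.3]
width: 25.8
grasp_force: 30.0
```

Emit:
jog_arm --commands '[[0.2,[0,0,0],[0,0,0]],[0.2,[0,0,0],[0,0,0]],[0.2,[0,0,0],[0,0,0]],[0.2,[0,0,-0.2],[0,0,0]],[0.2,[0,0,-0.4],[0,0,0]],[0.2,[0,0,-0.4],[0,0,0]],[0.2,[0,0,-0.4],[0,0,0]],[0.2,[0,0,0],[0,0,0]],[0.2,[0,0,0],[0,0,0]]]'

```text
t: 15.05
ee_pos: [545.5, 216.1, 189.5]
orientation: [2.067, 2.365, 0.003]
ft_force: [0.2, 1.1, -0.6]
width: 52.9
grasp_force: 0.0
```

Run:
```python
from h import *
o,d,T,C=look("pics/o_in.png"); im=d["image"].astype(int); print(np.round(o["ee_pos"],1),o["t"],o["width"])
w=(im.min(2)>120)&(im.max(2)-im.min(2)<60)
inb=np.hypot(C[...,0]-545,C[...,1]-215.5)<20
print("orange spot");blobs(w&inb&(C[...,2]>70),d,T,82)
m=w&inb&(C[...,2]>70);print(m.sum(),np.median(C[m],0).round(1))
print("to gauge view",toolmove(o,[679,-100,265]).round(3))
```

```text
[545.5 216.1 189.5] 15.05 52.85088169075529
orange spot
[544.5 215.6  14.5  15.2  51.6 173. ] px [256. 191.]
211 [544.3 215.9  82.9]
to gauge view [-3.311  0.902 -0.756]
```

Orange is home: spot at (256,191), z about 83, at the hole's axis. Now to the gauge.

Emit:
jog_arm --commands '[[0.4,[-0.414,0.113,-0.095],[0,0,0]],[0.4,[-0.414,0.113,-0.095],[0,0,0]],[0.4,[-0.414,0.113,-0.095],[0,0,0]],[0.4,[-0.414,0.113,-0.095],[0,0,0]],[0.4,[-0.414,0.113,-0.095],[0,0,0]],[0.4,[-0.414,0.113,-0.095],[0,0,0]],[0.4,[-0.414,0.113,-0.095],[0,0,0]],[0.4,[-0.413,0.111,-0.095],[0,0,0]],[0.4,[0,0,0],[0,0,0]],[0.4,[0,0,0],[0,0,0]]]'

```text
t: 16.1
ee_pos: [677.8, -100.9, 262.2]
orientation: [-2.068, -2.361, 0.002]
ft_force: [-0.7, 0.2, -0.5]
width: 61.0
grasp_force: 0.0
```

Run:
```python
from h import *
o,d,T,C=look("pics/gauge.png"); im=d["image"].astype(int); print(np.round(o["ee_pos"],1),o["t"],o["width"])
b,g,r=im[...,0],im[...,1],im[...,2]
inb=np.hypot(C[...,0]-679,C[...,1]+100)<45
y=inb&(r>b+60)&(g>b+50)
q=C[y];print(np.percentile(q[:,2],[5,50,95]).round(1))
top=y&(C[...,2]>148)
blobs(top,d,T,155); print(cv2.minAreaRect(C[top][:,:2].astype(np.float32)),C[top].mean(0))
st=(np.hypot(C[...,0]-679,C[...,1]+100)<60)&(abs(C[...,2]-75)<5)
print("stand",cv2.minAreaRect(C[st][:,:2].astype(np.float32)))
```

```text
[ 677.8 -100.9  262.2] 16.1 60.98310270782041
[  2.5 155.3 363.8]
[ 558.6 -277.7   38.4    5.7   89.8  102.6] px [133. 326.]
[ 833.2 -231.4    5.7   44.7   18.2   95.1] px [381. 319.]
[ 679.7  -95.1   23.9   47.    19.7 1038.9] px [261. 185.]
((677.1432495117188, -94.04597473144531), (65.12840270996094, 51.30433654785156), 8.687132835388184) [679.10766579 -91.5379504  184.74604925]
stand ((680.1658935546875, -96.04360961914062), (69.84537506103516, 70.7206039428711), 7.427663326263428)
```

View pics/gauge.png

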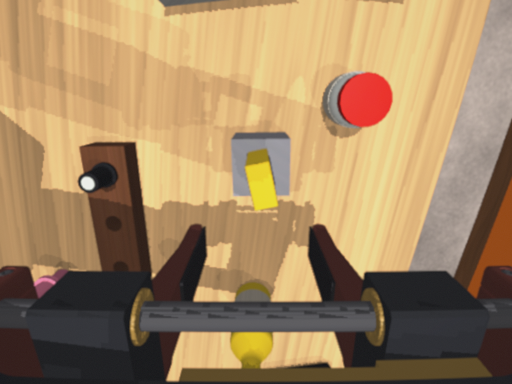

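The gauge is upright in the stand with its top at pixel (261,185): world (679.7,-95.1), 23.9 x 47 mm, z 155, 24 mm axis at 19.7°. The stand's centre agrees to within 1 mm. I'll turn by 12° and descend.

Emit:
jog_arm --commands '[[0.4,[0,0,0],[0,0,-0.134]],[0.4,[0,0,0],[0,0,-0.133]],[0.4,[0.048,0.037,0.3],[0,0,0]],[0.4,[0,0,0.4],[0,0,0]],[0.4,[0,0,0.4],[0,0,0]],[0.4,[0,0,0.25],[0,0,0]],[0.4,[0,0,0.11],[0,0,0]],[0.4,[0,0,0],[0,0,0]],[0.4,[0,0,0],[0,0,0]]]'

```text
t: 17.05
ee_pos: [681.1, -93.9, 119.6]
orientation: [1.807, 2.569, 0.001]
ft_force: [-0.0, 0.2, 0.7]
width: 61.4
grasp_force: 0.0
```

Emit:
jog_arm --commands '[[-1,[0,0,0],[0,0,0]],[-1,[0,0,0],[0,0,0]],[-1,[0,0,0],[0,0,0]],[-1,[0,0,0],[0,0,0]],[-1,[0,0,0],[0,0,0]],[-1,[0,0,0],[0,0,0]]]'

```text
t: 17.65
ee_pos: [680.6, -94.7, 119.0]
orientation: [1.809, 2.568, 0.0]
ft_force: [-0.6, -0.1, 1.0]
width: 24.3
grasp_force: 30.0
```

Emit:
jog_arm --commands '[[-1,[0,0,-0.1],[0,0,0]],[-1,[0,0,-0.3],[0,0,0]],[-1,[0,0,-0.3],[0,0,0]],[-1,[0,0,-0.3],[0,0,0]],[-1,[0,0,0],[0,0,0]],[-1,[0,0,0],[0,0,0]]]'

```text
t: 18.25
ee_pos: [680.5, -94.6, 219.1]
orientation: [1.808, 2.568, 0.001]
ft_force: [0.5, -0.9, -1.2]
width: 23.8
grasp_force: 30.0
```

Emit:
jog_arm --commands '[[-1,[0.2,-0.014,0],[0,0,0]],[-1,[0.35,-0.025,0],[0,0,0]],[-1,[0.35,-0.025,0],[0,0,0]],[-1,[0.35,-0.025,0],[0,0,0]],[-1,[0.35,-0.025,0],[0,0,0]],[-1,[0.35,-0.025,0],[0,0,0]],[-1,[0.35,-0.025,0],[0,0,0]],[-1,[0.35,-0.025,0],[0,0,0]],[-1,[0.35,-0.025,0],[0,0,0]],[-1,[0.3,-0.02,0],[0,0,0]]]'

```text
t: 19.25
ee_pos: [544.4, 210.0, 216.8]
orientation: [-1.806, -2.567, 0.004]
ft_force: [-0.1, 0.4, -1.8]
width: 24.0
grasp_force: 30.0
```

Emit:
jog_arm --commands '[[-1,[0.08,-0.006,0],[0,0,0]],[-1,[0,0,0],[0,0,0]],[-1,[0,0,0],[0,0,0]],[-1,[0,0,0],[0,0,0]]]'

```text
t: 19.65
ee_pos: [544.2, 214.6, 218.3]
orientation: [-1.81, -2.567, 0.001]
ft_force: [-0.9, -0.7, -1.7]
width: 23.9
grasp_force: 30.0
```

Run:
```python
from h import *
o,d,T,C=look("pics/ghold.png"); im=d["image"].astype(int); print(np.round(o["ee_pos"],2),np.round(o["orientation"],3),o["t"],o["width"],np.round(o["ft_force"],1))
b,g,r=im[...,0],im[...,1],im[...,2]
e=o["ee_pos"]; near=(np.hypot(C[...,0]-e[0],C[...,1]-e[1])<60)
print("gauge top, z expected",e[2]+36);blobs(near&(r>b+60)&(g>b+50)&(C[...,2]>e[2]+25)&(C[...,2]<e[2]+50),d,T,e[2]+36)
s=get_image("side")["image"]; cv2.imwrite("pics/s1.png",cv2.resize(s[100:240,180:340],None,fx=4,fy=4,interpolation=cv2.INTER_CUBIC))
print("move",toolmove(o,[544.5,215.6,185]).round(3))
```

```text
[544.22 214.58 218.33] [-1.810e+00 -2.567e+00  1.000e-03] 19.65 23.89840974859351 [-0.9 -0.7 -1.7]
gauge top, z expected 254.3292347830092
[542.  220.6  23.8  41.1  19.7 922.4] px [257. 265.]
move [0.009 0.006 0.333]
```

View pics/ghold.png

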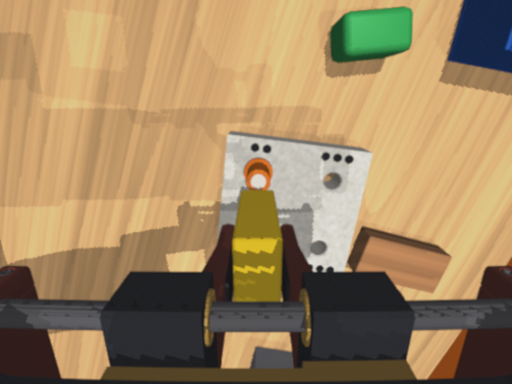

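View pics/s1.png

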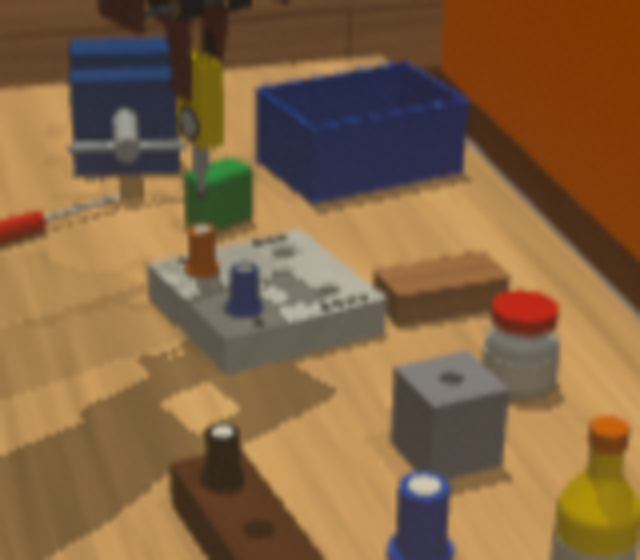

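The gauge hangs upright in the gripper, tip at (200,190) in the side crop, just over the orange dog's spot at (202,230). In the wrist view the spot is in line at (258,178). I'll descend with small steps.

Emit:
jog_arm --commands '[[-1,[0.008,0.005,0.1],[0,0,0]],[-1,[0,0,0.1],[0,0,0]],[-1,[0,0,0.1],[0,0,0]],[-1,[0,0,0.05],[0,0,0]],[-1,[0,0,0],[0,0,0]],[-1,[0,0,0],[0,0,0]],[-1,[0,0,0],[0,0,0]]]'

```text
t: 20.45
ee_pos: [544.5, 216.7, 184.1]
orientation: [1.809, 2.568, 0.001]
ft_force: [0.2, -0.1, -1.5]
width: 24.0
grasp_force: 30.0
```

Emit:
jog_arm --commands '[[-1,[0,0,0.02],[0,0,0]],[-1,[0,0,0.02],[0,0,0]],[-1,[0,0,0],[0,0,0]],[-1,[0,0,0],[0,0,0]]]'

```text
t: 20.85
ee_pos: [544.6, 216.6, 180.0]
orientation: [1.809, 2.568, 0.001]
ft_force: [0.3, 0.1, -0.0]
width: 23.9
grasp_force: 30.0
```

Emit:
jog_arm --commands '[[-1,[0,0,0.02],[0,0,0]],[-1,[0,0,0],[0,0,0]],[-1,[0,0,0],[0,0,0]]]'

```text
t: 21.15
ee_pos: [544.5, 216.6, 177.9]
orientation: [1.809, 2.568, 0.001]
ft_force: [0.1, 0.8, 1.5]
width: 23.8
grasp_force: 30.0
```

Run:
```python
from h import *
P=[];F=[]
for i in range(12):
    get_image("side"); o=get_obs(); P.append(o["ee_pos"]);F.append(o["ft_force"])
print(np.mean(P,0).round(2),np.std(P,0).round(2),np.mean(F,0).round(2),np.std(F,0).round(2),o["t"],o["moment"].round(2),o["orientation"].round(3))
```

```text
[544.44 216.58 177.86] [0.05 0.03 0.05] [1.09 0.52 0.85] [0.65 0.4  0.42] 21.75 [ 0.13 -0.31 -0.02] [1.809 2.568 0.   ]
```

Force and height both put the spindle at about 3.2 mm in. The lateral position is 1 mm off, so I'll lift clear, correct it, and come down to 6 mm.

Emit:
jog_arm --commands '[[-1,[0,0,-0.03],[0,0,0]],[-1,[0,0,-0.03],[0,0,0]],[-1,[-0.009,-0.003,0],[0,0,0]],[-1,[0,0,0],[0,0,0]],[-1,[0,0,0.03],[0,0,0]],[-1,[0,0,0.03],[0,0,0]],[-1,[0,0,0.02],[0,0,0]],[-1,[0,0,0.008],[0,0,0]],[-1,[0,0,0],[0,0,0]],[-1,[0,0,0],[0,0,0]]]'

```text
t: 22.75
ee_pos: [544.3, 215.5, 175.1]
orientation: [-1.809, -2.569, 0.0]
ft_force: [-0.9, -0.8, 2.5]
width: 23.8
grasp_force: 30.0
```

Run:
```python
from h import *
P=[];F=[]
for i in range(12):
    s=get_image("side"); o=get_obs(); P.append(o["ee_pos"]);F.append(o["ft_force"])
print(np.mean(P,0).round(2),np.mean(F,0).round(2),o["t"],o["orientation"].round(3),o["width"])
C=cloud(s); im=s["image"].astype(int)
cv2.imwrite("pics/s2.png",cv2.resize(s["image"][105:185,195:275],None,fx=7,fy=7,interpolation=cv2.INTER_CUBIC))
```

```text
[544.25 215.54 175.  ] [-0.78 -0.69  1.97] 23.35 [ 1.809  2.569 -0.   ] 24.14877582667496
```

View pics/s2.png

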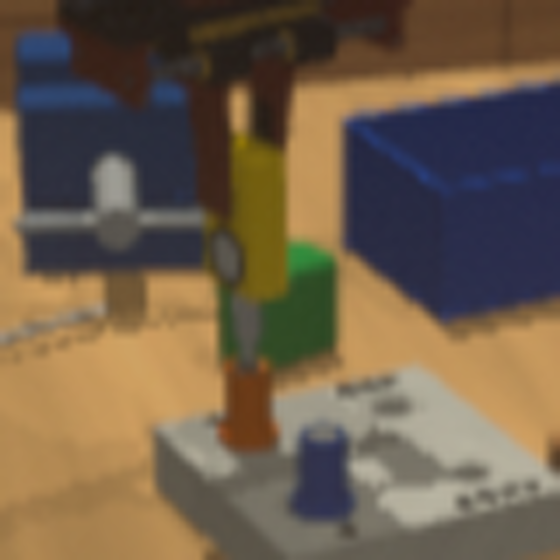

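The tip rests on the orange dog's top at (247,362) with the gauge upright. The force of about 3.6 N and the height both put the spindle about 6 mm in, so I'm handing in.

```bash
python3 -c "
from workcell import close_job; print(close_job())"
```

```text
the job is handed in; nothing more can be done
None
```

The job is handed in at 23 s of the 64 s allowed: both dogs are fully home in their holes (blue first), and the gauge is held upright on the orange dog's spot, spindle about 6 mm in at about 3.6 N; no verdict was returned.

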